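# Press the popped-up box lid shut

## Robot

A 7-joint arm with a two-finger parallel gripper is mounted at the origin on the work surface. World frame = base frame: x ahead of the robot, y to its left, z up, the work surface at z = 0. Lengths are in m, angles in rad, forces in N, time in s.
With the tool pointing down it reaches from about 0.4 to 0.85 m from the base axis. Payload 4.5 kg.
Tool frame: the origin (TCP) lies at the very end of the fingers, on their centre line; the grasp point (between the pads) lies 19 mm behind it; z points along the fingers, y is the line along which they close (so a half turn about z gives the same grasp; the last joint's range is limited). The gripper opens to 88 mm and grips with 3 to 60 N. Pads are 18 mm wide; open, the fingers measure 123 mm over their backs; the gripper's body (75 mm by 187 mm) begins 45 mm behind the grasp point.
Start: joints at [-1.248, 0.689, -0.195, 1.565, 0.157, 0.902, -0.215], TCP at [0.178, 0.599, 0.239] pointing down, gripper open.
Joint ranges: [-3.01, 3.01], [-0.46, 2.08], [-1.47, 1.51], [0.13, 2.56], [-1, 4.14], [0.04, 2.09], [-2.66, 2.66]. Speed limits (rad/s): [2.57, 2.57, 3.14, 3.14, 3.14, 3.14, 3.14].

## Interface

Orientations are given as a unit quaternion [x, y, z, w].
In Python, from plant import r gives the robot as it stands. The module is installed in compiled form; this text tells all that it offers.
- The arm moves only by the tool step_arm, never from a script. Its argument "increments" is a list of rows, each a list of 2 entries, a list of its own where there are three numbers: the shift along the world's x, y, z in cm, then the turn, a rotation vector about the world's x, y, z in degrees. A call has exactly 10 rows; each row shifts and turns the commanded pose from where the row before left it; what a row does not reach is not made up. A row lasts 1/10 s, in which the tool goes at most 50 mm and 8.59 degrees, less where a joint would pass 70% of its speed; a pose out of reach is approached as far as the arm can. A call is refused whole if a number of a shift passes 5 or a number of a turn 8.59, either way. A call with a gripper value outside its range is refused whole. "fingers" is the opening, from 0 (shut) to 1 (fully open), set as the call begins (left out, the last holds). The fingers move at their own pace and stop on an object; "grip_force" is the grip in N (left out, the last holds). Time passes only in rows, so rows that do not move let the fingers close, or fill a call up. It gives the time, the measured TCP pose, the force, the opening and the grip force at its end, in the units of the state.
- r.get_state(): the state, without advancing time (a new reading comes with each control period).
- r.snapshot(name): name is "scene" or "side" or "wrist"; returns (picture, depth): 384x512x3 uint8, red, green, blue; 384x512 float32, m along the optical axis (not along the pixel's ray), 0 where there is no reading.
- r.calibration(name): a dict with "fov_y" (degrees; the focal length in pixels is half the picture's height over the tangent of half this angle, whatever the lens; pixels are square), "cx", "cy" (the principal point, pixels), "R" (3x3) and "t" (3): a world point X has camera coordinates R X + t. Camera axes: x right, y down, z forward; pixel columns grow to the right and rows downward; lengths in m; the calibration is good to about 2 mm. A picture is of the moment at which its call begins: read the wrist's pose just before it. calibration takes no time and is no camera call; for the wrist camera it gives the pose at the moment of the call.
- r.finish_job(): hands the job in; it is judged then, once.
The state is a dict: "clock": time; "q": joint angles; "qd": joint speeds; "joint_torque": joint torques, N m; "tool_pos": TCP position; "eef_rot": TCP orientation; "contact_force": force on the tool from outside, world axes, zero at the start; "moment": the same for the moment, N m; "opening": opening from 0.0 (shut) to 1.0 (fully open); "finger_force": force on a finger pad.
Only numpy, scipy, OpenCV 4.12 (cv2) and the standard library are available. Lean on these libraries where they do the work, as an engineer would, in place of code of your own. Each camera call takes 0.05 s, during which the arm holds its last target. There are 200 camera calls.

## Task

One of the two small clear boxes on the grooming bench has its wooden lid standing up at one side, on the two steel spring catches. Press that lid down until it snaps under the catches and lies flat and level in its box, then take the gripper away. Do not touch the lid of the other box, which is already shut, and do not move the grey bowl.

Things in the scene. Friction and masses are not known exactly. Their poses are not given: they have to be found in the camera images.
- lid: Loose wooden lid to press shut: flat board 92 (x) x 117 (y) x 10 mm, 0.1 kg. Origin: centre of its underside, z out of its top. Its -x edge lies on the box's ledge, its +x edge stands about 18 mm proud on the catches (11 degrees). A push down on its top, 15 to 35 mm from the origin towards +x near y = 0, with up to about 20 N forces the catches back; it then snaps under them and stays.
- box: Clear acrylic box of this lid, 105 (x) x 130 (y) x 72 mm high, fixed to the bench. Origin: centre of its underside, z up, any yaw. Shut, the lid rests on a ledge 62 mm up, its top flush with the rim at 72 mm, with 1.5 mm of play around. Two steel spring catches, 16 mm wide, stand on the +x wall at y = -38 and +38 mm, up to 88 mm high, leaning 6 mm into the opening.
- shut_lid: The lid of a second, identical box, already shut flat and level under its catches; leave alone. Same size, origin at the centre of its underside.
- bowl: Grey ceramic bowl, 110 mm across, 45 mm high, standing loose on the bench; leave alone. Origin at the centre of its underside.
There are look-alikes about, which are no part of the job. What is shaped like the lid but black or yellow is not meant.

How it is judged:
By the outcome, as a careful person would: the job done as asked, in the order asked, and still so for the second after the job is handed in, with the robot touching nothing.
It also fails if it takes over 27 s, if anything falls off the work surface, if the arm or the gripper's body presses on something with over 40 N, if the wrist force passes 120 N, or if a joint passes its speed limit or range.

## Working session

There is one attempt and no reset: what is moved stays moved. The work goes in short steps, Python scripts to look and compute and a tool call to move; the robot and the scene stay as the last step left them, time stands still between calls to the robot, and variables do not carry over. Pictures are saved under pics/ and viewed, at most 10 in all, crops included, and the job is handed in when it is done.

Besides the shell and the picture viewer there is one more tool, called after "Emit:" by a JSON object that holds its "op" and its "data", one argument or row to a line. step_arm: Moves the arm, as the interface text tells. Its arguments: {"type":"object","properties":{"increments":{"type":"array","items":{"type":"array"}},"fingers":{"type":"number"},"grip_force":{"type":"number"}},"required":["increments"]}

```bash
mkdir -p pics; cat > h.py <<'E'
import numpy as np,cv2
from plant import r
def snap(n):
    c=r.calibration(n); im,d=r.snapshot(n); return c,im,d
def cloud(c,d):
    f=d.shape[0]/2/np.tan(np.radians(c['fov_y'])/2)
    v,u=np.mgrid[:d.shape[0],:d.shape[1]]
    P=np.stack([(u-c['cx'])/f*d,(v-c['cy'])/f*d,d],-1)
    return (P-np.array(c['t']))@np.array(c['R'])
E
python3 - <<'E'
from h import *
ims=[]
for n in ['scene','side']:
    c,im,d=snap(n); np.savez(f'{n}.npz',im=im,d=d,**{k:np.array(v) for k,v in c.items()})
    print(n,c['fov_y'],np.round(-np.array(c['R']).T@np.array(c['t']),3))
    cv2.imwrite(f'pics/{n}.png',im[:,:,::-1])
s=r.get_state();print(s['clock'],s['tool_pos'],s['eef_rot'],s['opening'])
E
```

```text
scene 43.651181121661864 [1.135 0.425 0.578]
side 56.785856091121666 [0.261 0.474 0.412]
0.1 [0.17787701 0.59856102 0.23800234] [ 1.43872333e-01  9.89595925e-01 -8.07770282e-04 -7.25163799e-05] 1.0002373627122798
```

View pics/scene.png

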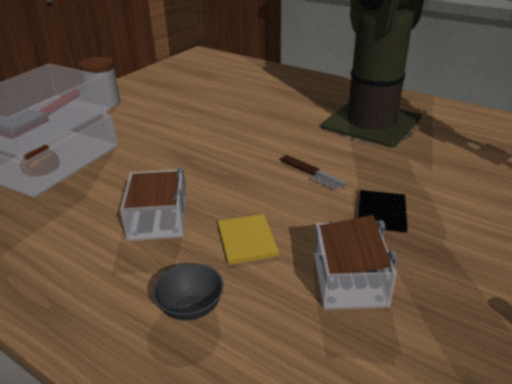

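View pics/side.png

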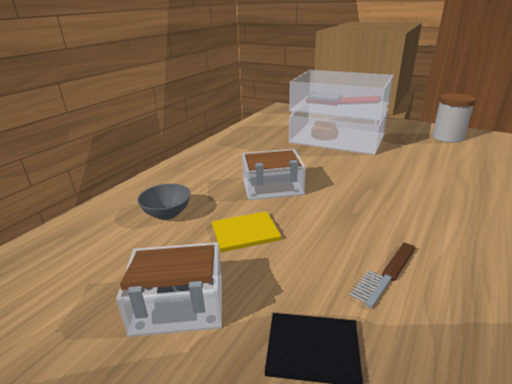

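The scene view shows the box at about (355,260) with its lid raised on the right-hand catches side. The box at (155,205) is shut, and the bowl is at (188,290). The side view shows the raised lid at (172,268), its catches at (137,302) and (196,297).

```bash
python3 - <<'E'
from h import *
for n,seed,seeds2 in [('scene',(355,245),(153,190)),('side',(172,268),(272,160))]:
    z=np.load(n+'.npz'); im,d=z['im'],z['d']; W=cloud(z,d)
    hsv=cv2.cvtColor(im,cv2.COLOR_RGB2HSV)
    for s in (seed,seeds2):
        print(n,s,'hsv',hsv[s[1],s[0]],'W',W[s[1],s[0]].round(4))
        m=((W[...,2]>.055)&(W[...,2]<.12)&(d>0)&(hsv[...,0]<14)&(hsv[...,1]>90)).astype(np.uint8)
        m=cv2.morphologyEx(m,cv2.MORPH_OPEN,np.ones((3,3)))
        _,L=cv2.connectedComponents(m); k=L==L[s[1],s[0]]
        P=W[k]; c=P.mean(0)
        # robust plane
        for _ in range(4):
            A=np.c_[P[:,:2]-c[:2],np.ones(len(P))]; x=np.linalg.lstsq(A,P[:,2],rcond=None)[0]
            P=P[abs(A@x-P[:,2])<.003]
        nrm=np.array([-x[0],-x[1],1]);nrm/=np.linalg.norm(nrm)
        print(k.sum(),len(P),'z range',P[:,2].min(),P[:,2].max(),'tilt',np.degrees(np.arccos(nrm[2])),'uphill yaw',np.degrees(np.arctan2(x[1],x[0])))
        rect=cv2.minAreaRect((P[:,:2]*1000).astype(np.float32)); print(rect, cv2.boxPoints(rect).round(0).tolist())
    # robot tip check
    s=r.get_state(); print('tcp px cam',np.array(z['R'])@s['tool_pos']+z['t'])
E
```

```text
scene (355, 245) hsv [ 10 165  79] W [0.5778 0.2155 0.0815]
3001 2895 z range 0.06960636739431028 0.09079924369415855 tilt 11.412632051456676 uphill yaw 125.93298122847351
((572.3424682617188, 209.03875732421875), (120.52433013916016, 89.57894134521484), 35.495540618896484) [[497.0, 211.0], [549.0, 138.0], [647.0, 208.0], [595.0, 280.0]]
scene (153, 190) hsv [ 12 169  83] W [ 0.6283 -0.1792  0.07  ]
1529 1526 z range 0.06808027225042242 0.073786413863052 tilt 0.17196265931846721 uphill yaw 87.07297510052582
((625.17724609375, -183.3121795654297), (118.48135375976562, 91.8241195678711), 39.051334381103516) [[550.0, -185.0], [608.0, -256.0], [700.0, -182.0], [642.0, -110.0]]
tcp px cam [ 0.68916621 -0.12368242  0.75623344]
side (172, 268) hsv [ 13 148 122] W [0.5602 0.2204 0.085 ]
3029 2702 z range 0.07177657359004097 0.09137683911377455 tilt 11.002228634932417 uphill yaw 125.7833383582653
((572.8189086914062, 209.5574951171875), (116.8882827758789, 90.00009155273438), 36.14558029174805) [[499.0, 211.0], [552.0, 139.0], [647.0, 208.0], [593.0, 280.0]]
side (272, 160) hsv [ 13 151 132] W [ 0.623  -0.1766  0.0731]
640 634 z range 0.07073867419159018 0.0738707991861046 tilt 0.04299985811456506 uphill yaw -14.711928576693351
((625.825439453125, -180.9789276123047), (114.20441436767578, 91.17343139648438), 38.947174072265625) [[553.0, -181.0], [610.0, -252.0], [699.0, -181.0], [642.0, -110.0]]
tcp px cam [ 0.01268362  0.22491242 -0.04286801]
```

The raised lid's box is at about (0.5725, 0.209). Its +x axis points at yaw 126°, the tilt is 11.2° and the lid's heights match what was given. I'll push at about (0.558, 0.2295), where the lid's top is about 0.086 high, with the fingers shut.

Emit:
{"op": "step_arm", "data": {
  "increments": [
    [[2.4,-2.3,0],[0,0,-7.5]],
    [[2.4,-2.3,0],[0,0,-7.5]],
    [[2.4,-2.3,0],[0,0,-7.5]],
    [[2.4,-2.3,0],[0,0,-7.5]],
    [[2.4,-2.3,0],[0,0,-7.5]],
    [[2.4,-2.3,0],[0,0,0]],
    [[2.4,-2.3,0],[0,0,0]],
    [[2.4,-2.3,0],[0,0,0]],
    [[2.4,-2.3,0],[0,0,0]],
    [[2.4,-2.3,0],[0,0,0]]
  ],
  "fingers": 0,
  "grip_force": 20
}}

```text
clock: 1.1
tool_pos: [0.4186, 0.3679, 0.2384]
eef_rot: [0.454, 0.891, -0.0, -0.0]
contact_force: [0.7, 1.2, 0.1]
opening: 0.117
finger_force: 0.0
```

Emit:
{"op": "step_arm", "data": {
  "increments": [
    [[2.0,-2.0,0],[0,0,0]],
    [[2.0,-2.0,0],[0,0,0]],
    [[2.0,-2.0,-1.0],[0,0,0]],
    [[2.0,-2.0,-1.5],[0,0,0]],
    [[2.0,-2.0,-2.0],[0,0,0]],
    [[2.0,-2.0,-2.5],[0,0,0]],
    [[1.9,-1.8,-2.5],[0,0,0]],
    [[0,0,-2.0],[0,0,0]],
    [[0,0,-1.5],[0,0,0]],
    [[0,0,0],[0,0,0]]
  ]
}}

```text
clock: 2.1
tool_pos: [0.5553, 0.2302, 0.1063]
eef_rot: [0.454, 0.891, -0.002, -0.002]
contact_force: [-0.2, -0.4, 0.3]
opening: 0.002
finger_force: 0.0
```

```bash
python3 - <<'E'
from h import *
a=snap('scene')[1]; cv2.imwrite('pics/pre.png',cv2.resize(a[120:340,230:470,::-1],None,fx=2.5,fy=2.5))
E
```

```text
(no output)
```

View pics/pre.png

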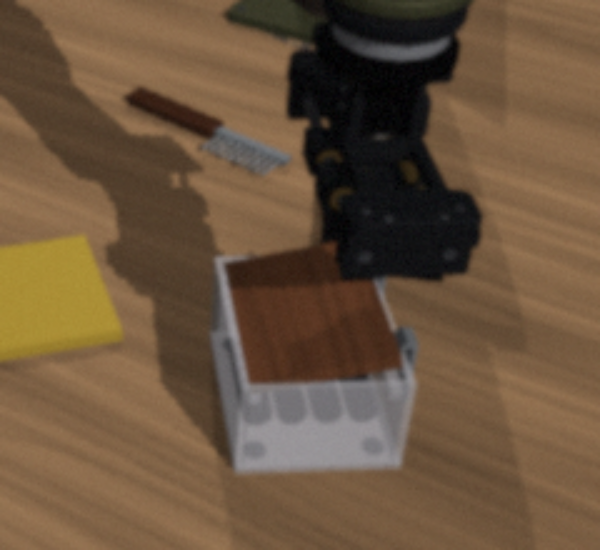

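The picture shows the gripper body at crop (405,235), with no fingers visible over the lid. The reported TCP should be above the lid, so I'll check the two against each other.

```bash
python3 - <<'E'
from h import *
s=r.get_state();print(s['tool_pos'],s['eef_rot'],s['q'],s['clock'])
for n in ['scene','side']:
    c,im,d=snap(n); f=192/np.tan(np.radians(c['fov_y'])/2)
    for p in [s['tool_pos'],s['tool_pos']+np.array([0,0,.08])]:
        X=np.array(c['R'])@p+c['t']; print(n,(f*X[:2]/X[2]+[c['cx'],c['cy']]).round(1),X[2])
    W=cloud(c,d); hsv=im.max(2)
    m=(W[...,2]>.1)&(d>0)&(np.hypot(W[...,0]-.555,W[...,1]-.23)<.2)
    P=W[m]
    for lo in np.arange(.1,.3,.02):
        q=P[(P[:,2]>=lo)&(P[:,2]<lo+.02)]
        if len(q):print(round(lo,2),len(q),q.min(0).round(3),q.max(0).round(3))
c,im,d=snap('side');w=snap('wrist')[1]
cv2.imwrite('pics/sw.png',np.hstack([cv2.resize(x,(400,300)) for x in(im,w)])[:,:,::-1])
E
```

```text
[0.55605446 0.2308491  0.10768172] [ 0.45427171  0.89086212 -0.00102754 -0.00091891] [-0.43482517  0.83347878 -0.06205207  1.74296368  0.08456167  0.57047892
  0.07976815] 2.15
scene [371.6 228.1] 0.7489300765648789
scene [378.  185.3] 0.7034257340141828
0.1 29 [0.55  0.216 0.108] [0.571 0.247 0.12 ]
0.12 22 [0.549 0.214 0.12 ] [0.556 0.22  0.139]
0.14 4 [0.548 0.214 0.14 ] [0.554 0.218 0.144]
0.16 336 [0.498 0.154 0.171] [0.646 0.309 0.18 ]
0.18 1248 [0.5   0.154 0.18 ] [0.65  0.313 0.2  ]
0.2 2079 [0.491 0.152 0.2  ] [0.65  0.312 0.22 ]
0.22 510 [0.535 0.19  0.22 ] [0.582 0.26  0.24 ]
0.24 278 [0.546 0.183 0.24 ] [0.589 0.267 0.26 ]
0.26 842 [0.533 0.183 0.26 ] [0.594 0.269 0.28 ]
0.28 659 [0.545 0.195 0.28 ] [0.595 0.27  0.3  ]
side [166.3 260.5] 0.4653093047616391
side [155.9 208.9] 0.4254600035760687
0.1 149 [0.539 0.221 0.108] [0.562 0.247 0.12 ]
0.12 351 [0.538 0.214 0.12 ] [0.564 0.249 0.14 ]
0.14 420 [0.536 0.217 0.14 ] [0.569 0.25  0.16 ]
0.16 332 [0.468 0.189 0.16 ] [0.636 0.309 0.18 ]
0.18 2168 [0.463 0.196 0.18 ] [0.631 0.312 0.2  ]
0.2 4114 [0.462 0.151 0.2  ] [0.649 0.312 0.22 ]
0.22 996 [0.511 0.191 0.22 ] [0.558 0.26  0.24 ]
0.24 794 [0.506 0.185 0.24 ] [0.559 0.267 0.26 ]
0.26 1610 [0.505 0.182 0.26 ] [0.591 0.269 0.28 ]
0.28 1238 [0.517 0.199 0.28 ] [0.584 0.269 0.3  ]
```

View pics/sw.png

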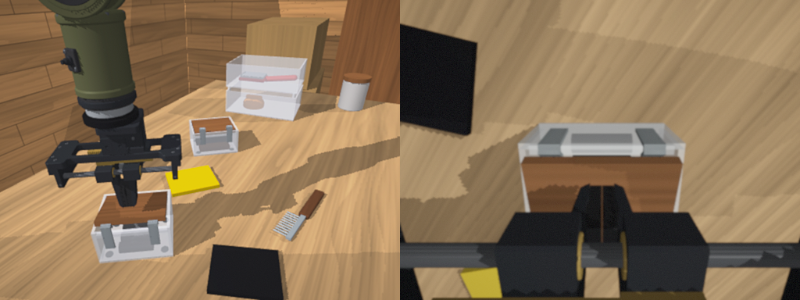

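The side view (left half) shows the closed fingers at (125,190), over the lid's raised edge. The wrist view (right half) shows them centred at (605,240), between the catches at (548,142) and (652,142). That agrees with the reported pose, so I'll press down slowly.

Emit:
{"op": "step_arm", "data": {
  "increments": [
    [[0.1,0,-0.7],[0,0,0]],
    [[0,0,-0.6],[0,0,0]],
    [[0,0,-0.3],[0,0,0]],
    [[0,0,-0.2],[0,0,0]],
    [[0,0,-0.2],[0,0,0]],
    [[0,0,-0.2],[0,0,0]],
    [[0,0,-0.2],[0,0,0]],
    [[0,0,-0.2],[0,0,0]],
    [[0,0,-0.2],[0,0,0]],
    [[0,0,0],[0,0,0]]
  ]
}}

```text
clock: 3.35
tool_pos: [0.5579, 0.2319, 0.0808]
eef_rot: [0.454, 0.891, 0.0, -0.0]
contact_force: [0.0, 0.5, 1.6]
opening: 0.007
finger_force: 1.0
```

Emit:
{"op": "step_arm", "data": {
  "increments": [
    [[0,0,-0.2],[0,0,0]],
    [[0,0,-0.2],[0,0,0]],
    [[0,0,-0.1],[0,0,0]],
    [[0,0,-0.1],[0,0,0]],
    [[0,0,-0.1],[0,0,0]],
    [[0,0,0],[0,0,0]],
    [[0,0,0],[0,0,0]],
    [[0,0,0],[0,0,0]],
    [[0,0,0],[0,0,0]],
    [[0,0,0],[0,0,0]]
  ]
}}

```text
clock: 4.35
tool_pos: [0.558, 0.2311, 0.0738]
eef_rot: [0.454, 0.891, 0.0, 0.0]
contact_force: [-0.1, -0.8, 0.2]
opening: 0.006
finger_force: 0.0
```

Emit:
{"op": "step_arm", "data": {
  "increments": [
    [[0,0,-0.1],[0,0,0]],
    [[0,0,-0.1],[0,0,0]],
    [[0,0,-0.1],[0,0,0]],
    [[0,0,0],[0,0,0]],
    [[0,0,0],[0,0,0]],
    [[0,0,0],[0,0,0]],
    [[0,0,0],[0,0,0]],
    [[0,0,0],[0,0,0]],
    [[0,0,0],[0,0,0]],
    [[0,0,0],[0,0,0]]
  ]
}}

```text
clock: 5.35
tool_pos: [0.5581, 0.2312, 0.0725]
eef_rot: [0.454, 0.891, 0.0, 0.0]
contact_force: [-3.1, -1.7, 14.1]
opening: 0.003
finger_force: 6.9
```

The lid resists firmly at z = 0.0725, level with the rim, so it looks seated. I'll lift away and check.

Emit:
{"op": "step_arm", "data": {
  "increments": [
    [[0,0,0.3],[0,0,0]],
    [[0,0,0.7],[0,0,0]],
    [[0,0,1.5],[0,0,0]],
    [[0,0,2.5],[0,0,0]],
    [[-1,1,3],[0,0,0]],
    [[-2.5,2.5,3],[0,0,0]],
    [[-3,3,2],[0,0,0]],
    [[-3,3,1],[0,0,0]],
    [[-3,3,0],[0,0,0]],
    [[-2,2,0],[0,0,0]]
  ]
}}

```text
clock: 6.35
tool_pos: [0.4104, 0.3792, 0.2124]
eef_rot: [0.453, 0.892, 0.001, -0.001]
contact_force: [-0.1, -0.8, 0.9]
opening: 0.005
finger_force: 0.0
```

```bash
python3 - <<'E'
from h import *
for n,s in [('scene',(355,245)),('side',(172,272))]:
    c,im,d=snap(n); W=cloud(c,d); hsv=cv2.cvtColor(im,cv2.COLOR_RGB2HSV)
    m=((W[...,2]>.055)&(W[...,2]<.12)&(d>0)&(hsv[...,0]<16)&(hsv[...,1]>90)&(np.hypot(W[...,0]-.5725,W[...,1]-.209)<.08))
    P=W[m]; c0=P.mean(0)
    for _ in range(4):
        A=np.c_[P[:,:2]-c0[:2],np.ones(len(P))]; x=np.linalg.lstsq(A,P[:,2],rcond=None)[0]; P=P[abs(A@x-P[:,2])<.003]
    print(n,m.sum(),len(P),'tilt',np.degrees(np.arctan(np.hypot(*x[:2]))),np.percentile(P[:,2],[1,50,99]),cv2.minAreaRect((P[:,:2]*1000).astype(np.float32)))
    if n=='scene': cv2.imwrite('pics/end.png',im[:,:,::-1])
    else: cv2.imwrite('pics/end2.png',cv2.resize(im[230:340,90:260,::-1],None,fx=4,fy=4))
E
```

```text
scene 2697 2696 tilt 0.08481502812103649 [0.06947707 0.07138188 0.07328885] ((572.025634765625, 209.38900756835938), (118.53438568115234, 91.45755004882812), 36.04212188720703)
side 693 692 tilt 0.2446492951767494 [0.07036039 0.07221993 0.07352036] ((543.40234375, 189.98526000976562), (45.50968551635742, 89.67691040039062), 36.470497131347656)
```

View pics/end2.png

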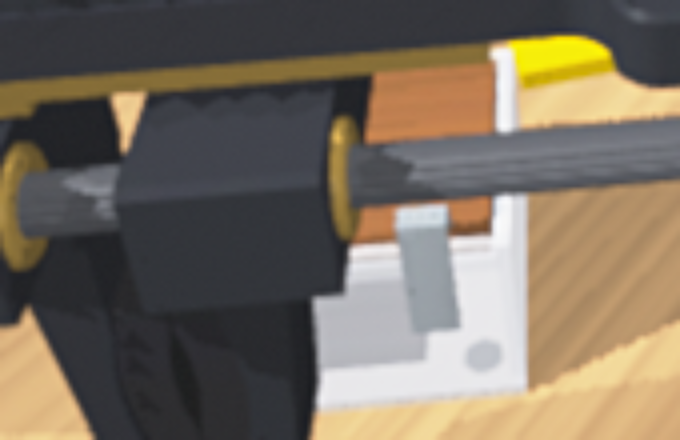

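View pics/end.png

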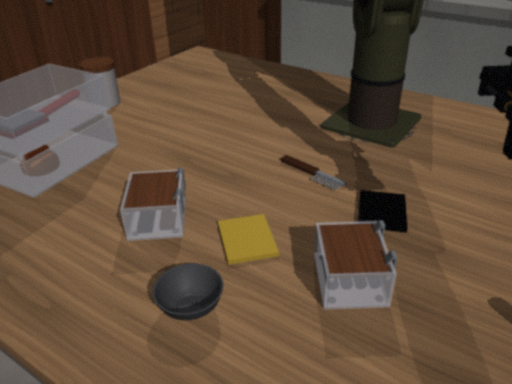

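The scene view shows the lid at (355,248) flat in its box, with a tilt under 0.3° and its top at about 72 mm. The bowl at (188,290) and the shut lid at (153,190) haven't moved. The side crop shows one catch at (425,220) over the lid's edge, and the gripper well clear.

```bash
python3 -c "
from plant import r
print(r.finish_job())"
```

```text
the job is handed in; nothing more can be done
None
```

The raised lid is pressed shut: it lies flat at rim height (tilt under 0.3°), the gripper is clear, the bowl and the other lid were left alone, and the job was handed in at about 6.5 s.

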